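# Pack the gap under a clamped lug

### The arm

A 6-joint arm with a two-finger parallel gripper is mounted at the origin on the work surface. World frame = base frame: x ahead of the robot, y to its left, z up, the work surface at z = 0. Lengths are in m, angles in rad, forces in N, time in s.
With the tool pointing down it reaches from about 0.4 to 0.825 m from the base axis. Payload 7 kg.
Tool frame: the origin (TCP) lies at the very end of the fingers, on their centre line; the grasp point (between the pads) lies 19 mm behind it (arm.pinch_z is the z of the grasp point in the tool frame, in m); z points along the fingers, y is the direction in which the jaws open and shut (so a half turn about z gives the same grasp; the last joint's range is limited). The gripper opens to 88 mm and grips with 3 to 60 N. Pads are 19 mm wide; open, the fingers measure 130 mm over their backs; the gripper's body (78 mm by 193 mm) begins 47 mm behind the grasp point.
Start: joints at [-0.913, 0.359, 0.012, 0, -1.224, -0.288], TCP at [0.244, -0.629, 0.227] pointing down, gripper open.
Joint ranges: [-3.07, 3.07], [-1.43, 2.12], [-1.02, 1.25], [-3.03, 1.67], [-3.05, -0], [-3.03, 3.03]. Speed limits (rad/s): [2.39, 2.39, 3.01, 3.14, 3.14, 3.14].

### API

Orientations are given as [roll, pitch, yaw] about the fixed x, y, z axes, in that order (R = Rz(yaw) Ry(pitch) Rx(roll)).
In Python, from station import arm gives the robot as it stands.
- The arm moves only by the tool drive_tool, never from a script. Its argument "targets" is a list of rows, each a list of 6 numbers: the shift along the world's x, y, z in units of 0.04 m (1.0 is 0.04 m), then the turn, a rotation vector about the world's x, y, z in units of 6 degrees (1.0 is 6 degrees). In form: [[x, y, z, wx, wy, wz], ...]. A call has 1 to 5 rows; each row shifts and turns the commanded pose from where the row before left it; what a row does not reach is not made up. A row lasts 1/8 s, in which the tool goes at most 62.5 mm and 10.7 degrees, less where a joint would pass 70% of its speed; a pose out of reach is approached as far as the arm can. A call with a number of a shift or a turn outside -1 to 1 is refused whole. A call with a gripper value outside its range is refused whole. "claw" is the opening, from 0 (shut) to 1 (fully open), set as the call begins (left out, the last holds). The fingers move at their own pace and stop on an object; "newtons" is the grip in N (left out, the last holds). Time passes only in rows, so rows that do not move let the fingers close. It gives the time, the measured TCP pose, the force and the opening at its end, in the units of the state.
- arm.get_state(): the state, without advancing time (a new reading comes with each control period).
- arm.grab_frame(name): name is "scene" or "top" or "wrist"; returns (picture, depth): 384x512x3 uint8, red, green, blue; 384x512 float32, m along the optical axis (not along the pixel's ray), 0 where there is no reading.
- arm.get_calibration(name): a dict with "mtx" (3x3 intrinsics, pixels), "dist_coeffs" ([k1, k2, p1, p2, k3] as OpenCV has them; the pictures are not rectified), "origin" and "rotation" of the camera in the world. Camera axes: x right, y up, looking along -z (the intrinsics and any distortion apply to the point x, -y, -z); pixel columns grow to the right and rows downward; lengths in m; the calibration is good to about 2 mm. A picture is of the moment at which its call begins: read the wrist's pose just before it. get_calibration takes no time and is no camera call; for the wrist camera it gives the pose at the moment of the call.
- arm.job_done(): hands the job in, once; it reports no verdict.
Trained networks look in the newest picture that a camera, given by its name, has taken for a name from the list of things; names that differ only in an ending like _2 or _b are one class to them, and where a whole thing is asked for, a point or a joint stands for the part that bears it (a point fixed in the world has none). Each returns a list of dicts, best first, with "score" (0 to 1); they miss things now and then, are a little off and sometimes report something else, mostly with a low value. They report only what shows in the picture. A call takes as long as a camera call. They do not tell look-alikes from the thing itself.
- arm.search_frame(target, camera): "point" ([x, y, z] in m, in the coordinates of the camera as it stood for that picture, good to about 4 mm: the middle of the surface that is visible of it).
- arm.cut_out(target, camera): "pixels" (384x512 bool, what is visible of it).
- arm.landmark_of(target, camera): "point" ([x, y, z] in m, in the coordinates of the camera as it stood for that picture, good to about 4 mm: a listed point, or the origin of a listed thing).
The state is a dict: "t": time; "q": joint angles; "qd": joint speeds; "joint_efforts": joint torques, N m; "eef_pos": TCP position; "ee_rot": TCP orientation; "force": force on the tool from outside, world axes, zero at the start; "moment": the same for the moment, N m; "width": finger opening in m.
Only numpy, scipy, OpenCV 4.12 (cv2) and the standard library are available. Lean on these libraries where they do the work, as an engineer would, in place of code of your own. Each camera call takes 0.05 s, during which the arm holds its last target. There are 200 camera calls.

### The job

Pack the gap under the drum lug that is clamped in the brass jig: lay grey nylon strips flat on the jig's base, one on top of another, each slid in under the lug lengthwise until it meets the column, using as many as it takes for the aluminium wedge to close what is left. Then slide the wedge in, thin end first and flat on top of the strips, until it bites firmly between the lug and the strips, and finish while still gripping it and holding it pressed in there. Leave the other loose hardware where it lies.

Things in the scene. Friction and masses are not known exactly. Their poses are not given: they have to be found in the camera images.
- jig: Fixed brass jig. Base plate 12 mm thick, 60 mm wide (y), x = -65 to +100 mm; on it a column 34 mm wide, top at z = 97 mm, front face at x = +62 mm: the strips' backstop. The gap has no side walls. Origin on the counter, straight below the lug's foot line; x runs along the gap from its open mouth (towards the robot) to the column, z up.
- lug: Fixed drum lug. Origin: middle of the lowest line of its foot, a steel half-round (radius 8 mm, 32 mm wide along the jig's y) straight above the jig's origin. The gap between it and the base plate's top is 18 to 30 mm, varying. It is 29 mm high, reaches 12 mm in front of the foot, and its back and the brass clamp behind lie higher than the foot; the clamp's lever is at +y.
- strip_a: Grey nylon packing strip, a flat bar 150 x 28 mm and 8 mm thick, about 40 g, lying flat on the counter; the three strips are alike. Origin at the centre of its underside, x along its length (both ends are the same), z up.
- strip_b: Grey nylon packing strip, a flat bar 150 x 28 mm and 8 mm thick, about 40 g, lying flat on the counter; the three strips are alike. Origin at the centre of its underside, x along its length (both ends are the same), z up.
- strip_c: Grey nylon packing strip, a flat bar 150 x 28 mm and 8 mm thick, about 40 g, lying flat on the counter; the three strips are alike. Origin at the centre of its underside, x along its length (both ends are the same), z up.
- wedge: Aluminium wedge, 120 x 26 mm, 60 to 130 g, lying on its flat underside. Rear half: a plain block 16 mm thick, to grip by its sides. Front half: its top slopes from 16 mm down to 4 mm at the nose. Origin at the centre of the underside, x to the nose, z up. It bites well where 6 to 15.5 mm is left above the strips; with too few strips it slides through loose, with one too many it cannot enter.
- wedge_nose (a point): Lower edge of the wedge's thin nose, in the middle of its width, 60 mm ahead of the wedge's origin. The parts rub on one another with a friction coefficient of about 0.5 to 0.7; a push of some 10 N along the gap, beyond that rubbing, makes the wedge bite firmly.
- spur: Bystander: satin nickel bass drum spur, a rod about 235 mm long and 12 mm thick with a rubber foot, lying down (20 mm high). Origin under the rod's middle.
- collar: Bystander: steel memory lock collar, ring of 38 mm diameter with an ear and screw, 16 mm high. Origin under the ring's centre.
- bushing_1: Bystander: grey nylon bushing, 24 mm diameter, 16 mm high. Origin at the centre of its underside.
- bushing_2: Bystander: grey nylon bushing, 24 mm diameter, 16 mm high. Origin at the centre of its underside.
- drum_key: Bystander: black anodised T-shaped drum key, 50 x 44 mm, 10 mm high. Origin under its shank.
- claw: Bystander: steel hoop claw, 50 x 18 mm, 22 mm high. Origin under its middle.
Not all that is in view belongs to the job. Leave any brown or purple look-alike of the strip_a alone.

How it is judged:
On the way:
1. a packing strip lies in the gap under the lug, pushed back to the column and let go ((((x of strip_a in the frame of jig between -0.027 and 0.002 m and y of strip_a in the frame of jig between -0.014 and 0.014 m and z of strip_a in the frame of jig between 0.007 and 0.031 m and angle between the x axis of strip_a and the x axis of jig, either way round below 0.2 rad) and contact force between the fingers and strip_a below 0.1 N and linear speed of strip_a below 0.02 m/s) or ((x of strip_b in the frame of jig between -0.027 and 0.002 m and y of strip_b in the frame of jig between -0.014 and 0.014 m and z of strip_b in the frame of jig between 0.007 and 0.031 m and angle between the x axis of strip_b and the x axis of jig, either way round below 0.2 rad) and contact force between the fingers and strip_b below 0.1 N and linear speed of strip_b below 0.02 m/s) or ((x of strip_c in the frame of jig between -0.027 and 0.002 m and y of strip_c in the frame of jig between -0.014 and 0.014 m and z of strip_c in the frame of jig between 0.007 and 0.031 m and angle between the x axis of strip_c and the x axis of jig, either way round below 0.2 rad) and contact force between the fingers and strip_c below 0.1 N and linear speed of strip_c below 0.02 m/s))), for 0.2 s.
At the end, for the whole second after the job is handed in: For the last second the gripped wedge is at rest, nose 5 mm or more past the foot, pressed on the lug (over 3 N) and on a strip (over 1.5 N); every strip in the jig lies within 14 mm of meeting the column, any other is down on the counter; all within 14 mm and 0.2 rad of the centre line ((((x of strip_a in the frame of jig between -0.027 and 0.002 m and y of strip_a in the frame of jig between -0.014 and 0.014 m and z of strip_a in the frame of jig between 0.007 and 0.031 m and angle between the x axis of strip_a and the x axis of jig, either way round below 0.2 rad) and contact force between wedge and strip_a above 1.5 N) or ((x of strip_b in the frame of jig between -0.027 and 0.002 m and y of strip_b in the frame of jig between -0.014 and 0.014 m and z of strip_b in the frame of jig between 0.007 and 0.031 m and angle between the x axis of strip_b and the x axis of jig, either way round below 0.2 rad) and contact force between wedge and strip_b above 1.5 N) or ((x of strip_c in the frame of jig between -0.027 and 0.002 m and y of strip_c in the frame of jig between -0.014 and 0.014 m and z of strip_c in the frame of jig between 0.007 and 0.031 m and angle between the x axis of strip_c and the x axis of jig, either way round below 0.2 rad) and contact force between wedge and strip_c above 1.5 N)) and ((x of strip_a in the frame of jig between -0.027 and 0.002 m and y of strip_a in the frame of jig between -0.014 and 0.014 m and z of strip_a in the frame of jig between 0.007 and 0.031 m and angle between the x axis of strip_a and the x axis of jig, either way round below 0.2 rad) or z of strip_a in the frame of jig below 0.005 m) and ((x of strip_b in the frame of jig between -0.027 and 0.002 m and y of strip_b in the frame of jig between -0.014 and 0.014 m and z of strip_b in the frame of jig between 0.007 and 0.031 m and angle between the x axis of strip_b and the x axis of jig, either way round below 0.2 rad) or z of strip_b in the frame of jig below 0.005 m) and ((x of strip_c in the frame of jig between -0.027 and 0.002 m and y of strip_c in the frame of jig between -0.014 and 0.014 m and z of strip_c in the frame of jig between 0.007 and 0.031 m and angle between the x axis of strip_c and the x axis of jig, either way round below 0.2 rad) or z of strip_c in the frame of jig below 0.005 m) and contact force between wedge and lug above 3 N and contact force between the fingers and wedge above 2 N and x of wedge_nose in the frame of jig above 0.005 m and y of wedge_nose in the frame of jig between -0.014 and 0.014 m and angle between the x axis of wedge and the x axis of jig, either way round below 0.2 rad and linear speed of wedge below 0.01 m/s); the arm keeps its last pose, push and grip.
It fails at once if other loose hardware is pushed more than 25 mm out of its place (distance of any of spur, collar, bushing_1, bushing_2, drum_key, claw from where it was at the start of the episode above 0.025 m).
It also fails if it takes over 72 s, if anything falls off the work surface, if the arm or the gripper's body presses on something with over 40 N, if the wrist force passes 120 N, or if a joint passes its speed limit or range.

## Working session

There is one attempt and no reset: what is moved stays moved. The work goes in short steps, Python scripts to look and compute and a tool call to move; the robot and the scene stay as the last step left them, time stands still between calls to the robot, and variables do not carry over. Pictures are saved under pics/ and viewed, about 8 in all and at most 12, crops included, and the job is handed in when it is done.

Besides the shell and the picture viewer there is one more tool, called after "Call:" as name([rows], argument=value, ...), one row to a line, values as JSON. drive_tool: Moves the arm, as the interface text tells. Shifts and turns lie within -1 to 1; 1 stands for 0.04 m of shift or 6 degrees of turn. Its arguments: {"type":"object","properties":{"targets":{"type":"array"},"claw":{"type":"number"},"newtons":{"type":"number"}},"required":["targets"]}

```bash
ls; mkdir -p pics; cat > h.py <<'E'
import numpy as np, cv2
from station import arm
def world(cam,p):
    c=arm.get_calibration(cam); return np.array(c["rotation"])@np.array(p)+np.array(c["origin"])
def cloud(cam,depth,mask=None):
    c=arm.get_calibration(cam); K=np.array(c["mtx"]);D=np.array(c["dist_coeffs"],float)
    m=(depth>0) if mask is None else (mask&(depth>0))
    v,u=np.nonzero(m); d=depth[v,u]
    n=cv2.undistortPoints(np.stack([u,v],1).astype(float)[:,None],K,D)[:,0]
    P=np.stack([n[:,0]*d,-n[:,1]*d,-d],1)
    return P@np.array(c["rotation"]).T+np.array(c["origin"]),v,u
def save(name,im): cv2.imwrite(f"pics/{name}.png",im[:,:,::-1])
E
python3 - <<'E'
from h import *
s=arm.get_state();print(s["t"],s["eef_pos"],s["ee_rot"])
ims=[]
for c in("scene","top"):
    im,d=arm.grab_frame(c);save(c,im);np.save(f"pics/{c}_d.npy",d);np.save(f"pics/{c}.npy",im)
    print(c,np.array(arm.get_calibration(c)["origin"]).round(3))
    for t in["jig","lug","strip_a","wedge","wedge_nose","spur","collar","bushing_1","drum_key","claw"]:
        for r in arm.landmark_of(t,c)[:5]: print(c,t,round(r["score"],2),world(c,r["point"]).round(3))
print(arm.get_state()["t"])
E
```

```text
pics
0.0 [ 0.24373931 -0.62892382  0.22562314] [ 3.13994580e+00 -1.45347940e-04 -2.77193091e+00]
scene [1.283 0.034 0.882]
scene jig 0.71 [-0.563 -1.812 -0.964]
scene lug 0.97 [-0.516 -1.765 -0.917]
scene lug 0.24 [-0.711 -1.96  -1.112]
scene strip_a 0.94 [-1.104 -2.354 -1.505]
scene strip_a 0.83 [-0.927 -2.176 -1.328]
scene strip_a 0.81 [-0.49  -1.739 -0.891]
scene strip_a 0.75 [-0.76  -2.009 -1.161]
scene strip_a 0.71 [-0.673 -1.922 -1.074]
scene wedge 0.73 [-0.358 -1.607 -0.759]
scene wedge_nose 0.69 [-0.292 -1.542 -0.693]
scene spur 0.79 [-0.172 -1.421 -0.573]
scene collar 0.62 [-0.309 -1.558 -0.71 ]
scene collar 0.57 [-0.759 -2.008 -1.16 ]
scene bushing_1 0.66 [-0.566 -1.815 -0.967]
scene bushing_1 0.54 [-0.714 -1.963 -1.115]
scene drum_key 0.58 [-0.671 -1.92  -1.072]
scene claw 0.61 [-0.854 -2.103 -1.255]
top [ 0.443 -0.05   1.563]
top jig 0.84 [2.907 2.414 4.027]
top lug 0.57 [2.849 2.357 3.97 ]
top strip_a 0.95 [2.91  2.417 4.031]
top strip_a 0.86 [2.917 2.425 4.038]
top strip_a 0.65 [2.923 2.431 4.044]
top wedge 0.55 [2.862 2.369 3.982]
top wedge_nose 0.89 [2.866 2.373 3.986]
top wedge_nose 0.73 [2.938 2.446 4.059]
top wedge_nose 0.49 [2.877 2.385 3.998]
top spur 0.76 [2.878 2.386 3.999]
top collar 0.54 [2.897 2.404 4.017]
top collar 0.21 [2.88  2.388 4.001]
top bushing_1 0.51 [2.927 2.434 4.047]
top bushing_1 0.37 [2.872 2.38  3.993]
top drum_key 0.52 [2.938 2.446 4.059]
top claw 0.6 [2.884 2.392 4.005]
top claw 0.25 [2.86  2.368 3.981]
1.1
```

The calibration's rotation isn't a 3x3 matrix, so I'll treat it as roll, pitch, yaw and rerun.

```bash
cat > fix.py <<'E'
s=open('h.py').read()
s=s.replace("from station import arm\n","from station import arm\nfrom scipy.spatial.transform import Rotation as R\ndef rot(c): return R.from_euler('xyz',c['rotation']).as_matrix()\n").replace('np.array(c["rotation"])','rot(c)')
open('h.py','w').write(s)
E
python3 fix.py
python3 - <<'E'
from h import *
for c in("scene","top","wrist"): k=arm.get_calibration(c);print(c,k["rotation"],k["mtx"][0],k["dist_coeffs"])
for c in("scene","top"):
    if c=="scene": im,d=arm.grab_frame(c)
    else: im,d=arm.grab_frame(c)
    P,v,u=cloud(c,d); print(c,"counter z", np.median(P[:,2]))
    for t in["jig","lug","strip_a","wedge","wedge_nose","spur","collar","bushing_1","drum_key","claw"]:
        for r in arm.landmark_of(t,c)[:5]: print(c,t,round(r["score"],2),world(c,r["point"]).round(3))
a=cv2.imread("pics/scene.png");b=cv2.imread("pics/top.png")
cv2.imwrite("pics/both.png",cv2.resize(np.vstack([a,b]),None,fx=.78,fy=.78))
E
```

```text
scene [ 0.73677263 -0.01568672  1.67590869] [451.77509307   0.         261.35436145] [-0.06278443  0.          0.          0.          0.        ]
top [ 0.07655128 -0.00251324 -1.56804118] [487.12030675   0.         259.56686641] [-0.13168565  0.          0.          0.          0.        ]
wrist [-2.78402188e-01 -4.33929795e-04  1.94068704e+00] [338.44064642   0.         254.9842494 ] [-0.07303848  0.          0.          0.          0.        ]
scene counter z 0.0008706601245006551
scene jig 0.59 [ 0.614 -0.014  0.004]
scene jig 0.58 [ 0.695 -0.264  0.006]
scene jig 0.25 [ 0.703  0.18  -0.   ]
scene lug 0.61 [ 0.616 -0.018  0.037]
scene strip_a 0.95 [ 0.548 -0.172  0.   ]
scene strip_a 0.86 [ 0.456 -0.47  -0.   ]
scene strip_a 0.79 [ 0.364 -0.239 -0.002]
scene strip_a 0.71 [ 0.516 -0.335  0.002]
scene strip_a 0.7 [ 0.535  0.177 -0.004]
scene wedge 0.7 [ 0.515  0.356 -0.001]
scene wedge_nose 0.95 [ 0.58   0.352 -0.002]
scene spur 0.67 [ 0.686  0.354 -0.001]
scene collar 0.51 [ 0.701  0.176 -0.002]
scene collar 0.18 [ 0.577  0.351 -0.001]
scene bushing_1 0.56 [ 0.728 -0.161 -0.001]
s
[... 183 characters left out ...]
0.516 0.354 0.001]
top counter z 0.00043458650311278824
top jig 0.84 [ 0.617 -0.015  0.004]
top lug 0.56 [ 0.622 -0.013  0.037]
top strip_a 0.95 [ 0.551 -0.171 -0.   ]
top strip_a 0.85 [ 0.454 -0.467 -0.   ]
top strip_a 0.81 [0.534 0.178 0.001]
top strip_a 0.71 [ 0.366 -0.239  0.002]
top strip_a 0.64 [ 0.514 -0.333  0.004]
top wedge 0.75 [0.523 0.351 0.   ]
top wedge_nose 0.66 [0.58  0.356 0.001]
top spur 0.73 [0.684 0.352 0.   ]
top spur 0.22 [0.581 0.353 0.001]
top collar 0.57 [0.699 0.176 0.002]
top bushing_1 0.61 [ 0.723 -0.163 -0.004]
top bushing_1 0.43 [0.397 0.075 0.001]
top drum_key 0.66 [ 0.702 -0.269 -0.006]
top drum_key 0.31 [0.7   0.177 0.001]
top claw 0.51 [ 0.378 -0.068 -0.002]
```

View pics/both.png

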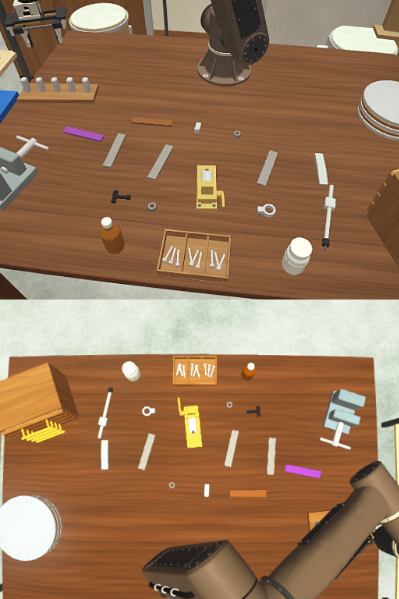

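```bash
cat >> h.py <<'E'
def rect(P):
    r=cv2.minAreaRect((P[:,:2]*1000).astype(np.float32)); (cx,cy),(w,h),a=r
    if w<h: w,h,a=h,w,a+90
    return (round(cx),round(cy)),(round(w),round(h)),round((a+90)%180-90,1)
E
python3 - <<'E'
from h import *
for c in("top","scene"):
    im,d=arm.grab_frame(c)
    for t in["strip_a","wedge","jig","lug","spur"]:
        for r in arm.cut_out(t,c)[:5]:
            m=r["pixels"]
            P,v,u=cloud(c,d,m)
            if len(P)<15: continue
            z=np.percentile(P[:,2],[5,50,95]).round(4)
            Q=P
            if t in("strip_a","wedge"): Q=P[np.abs(P[:,2]-z[1])<.012]
            print(c,t,round(r["score"],2),len(P),np.median(P,0).round(3),"z",z,rect(Q),im[v,u].mean(0).round())
    # jig/lug height map
    P,v,u=cloud(c,d); k=(abs(P[:,0]-.62)<.13)&(abs(P[:,1]+.015)<.08)&(P[:,2]>.006)
    Q=P[k];col=im[v[k],u[k]].astype(int)
    np.save(f"pics/jig_{c}.npy",np.c_[Q,col])
    h,e=np.histogram(Q[:,2],np.arange(.006,.13,.004)); print(c,[(round(float(a),3),int(b)) for a,b in zip(e,h) if b])
    g=(col.max(1)-col.min(1)<45)&(Q[:,2]>.03)
    if g.sum()>5: print("grey",g.sum(),np.median(Q[g],0).round(4),rect(Q[g]),np.percentile(Q[g][:,2],[10,50,90]).round(4))
    b=Q[abs(Q[:,2]-.012)<.004]
    if len(b): print("base",rect(b))
E
```

```text
top strip_a 0.98 438 [ 0.547 -0.17   0.008] z [0.0003 0.0077 0.0135] ((547, -170), (152, 33), -11.6) [218. 212. 190.]
top strip_a 0.97 414 [ 0.521 -0.337  0.008] z [0.0014 0.0081 0.0141] ((519, -337), (151, 31), -4.4) [216. 211. 191.]
top strip_a 0.87 375 [0.533 0.179 0.008] z [0.003  0.0084 0.0144] ((531, 178), (148, 28), -16.6) [220. 217. 196.]
top strip_a 0.86 423 [ 0.457 -0.465  0.008] z [0.0004 0.0081 0.0141] ((456, -466), (152, 32), 77.3) [209.  91. 225.]
top strip_a 0.59 413 [ 0.365 -0.241  0.008] z [0.0026 0.0082 0.0143] ((366, -239), (152, 29), -89.9) [209. 122.  55.]
top wedge 0.8 320 [0.52  0.351 0.013] z [0.0026 0.0129 0.021 ] ((521, 353), (114, 32), 3.6) [238. 244. 239.]
top jig 0.84 485 [ 0.594 -0.013  0.013] z [0.0064 0.0129 0.0976] ((624, -12), (146, 59), 7.3) [250. 237.  88.]
top lug 0.56 457 [ 0.671 -0.005  0.06 ] z [0.0168 0.0597 0.0701] ((668, 7), (125, 79), -1.4) [242. 230. 146.]
top [(0.006, 259), (0.01, 252), (0.014, 111), (0.018, 26), (0.022, 1), (0.038, 1), (0.042, 1), (0.046, 14), (0.05, 34), (0.054, 111), (0.058, 145), (0.062, 82), (0.066, 41), (0.07, 20), 
[... 952 characters left out ...]
 0.014] z [0.0071 0.0143 0.0983] ((630, -15), (177, 60), 5.7) [200. 176.  99.]
scene lug 0.94 559 [ 0.695 -0.002  0.06 ] z [0.0468 0.0596 0.0689] ((672, 5), (137, 77), 1.0) [207. 187. 127.]
scene spur 0.62 591 [0.69  0.347 0.017] z [0.0095 0.0165 0.0215] ((702, 351), (224, 30), -9.3) [176. 177. 167.]
scene [(0.006, 39), (0.01, 389), (0.014, 182), (0.018, 13), (0.022, 2), (0.042, 16), (0.046, 30), (0.05, 44), (0.054, 111), (0.058, 246), (0.062, 120), (0.066, 69), (0.07, 40), (0.074, 23), (0.078, 17), (0.082, 21), (0.086, 17), (0.09, 15), (0.094, 85), (0.098, 58), (0.102, 1)]
grey 172 [ 0.6316 -0.0131  0.0639] ((642, -12), (76, 28), 6.2) [0.0567 0.0639 0.0665]
base ((634, -13), (167, 60), 5.3)
```

Call:
drive_tool([
  [0.47,0.97,0,0,0,-0.46],
  [0.47,0.97,0,0,0,-0.46],
  [0.47,0.97,0,0,0,-0.46],
  [0.47,0.97,0,0,0,-0.46],
  [0.47,0.97,0,0,0,-0.46],
])

```text
t: 3.42
eef_pos: [0.3384, -0.4342, 0.2268]
ee_rot: [-3.141, 0.0, -3.014]
force: [-0.2, -0.5, 0.4]
width: 0.0875
```

Call:
drive_tool([
  [0.47,0.97,0,0,0,-0.46],
  [0.47,0.97,0,0,0,-0.46],
  [0.47,0.97,0,0,0,-0.46],
  [0.47,0.97,0,0,0,-0.46],
  [0.47,0.97,0,0,0,-0.46],
])

```text
t: 4.05
eef_pos: [0.4324, -0.2401, 0.2269]
ee_rot: [-3.141, 0.001, 3.028]
force: [1.1, 0.2, -0.2]
width: 0.0877
```

Call:
drive_tool([
  [0.47,0.97,0,0,0,-0.46],
  [0.47,0.97,0,0,0,-0.46],
  [0,0,0,0,0,0],
])

```text
t: 4.42
eef_pos: [0.4707, -0.1617, 0.2268]
ee_rot: [3.141, 0.001, 2.936]
force: [-0.9, -0.5, 0.3]
width: 0.0875
```

```bash
python3 - <<'E'
from h import *
s=arm.get_state();print(s["t"],s["eef_pos"],s["ee_rot"],s["width"],s["force"])
c="wrist";k=arm.get_calibration(c);print(k["origin"],k["rotation"], rot(k)@[0,0,-1])
im,d=arm.grab_frame(c);save("w1",im)
for t in["strip_a","jig","lug"]:
    for r in arm.cut_out(t,c)[:4]:
        P,v,u=cloud(c,d,r["pixels"])
        if len(P)<15: continue
        z=np.percentile(P[:,2],[5,50,95]).round(4)
        print(t,round(r["score"],2),len(P),np.median(P,0).round(3),"z",z,rect(P[abs(P[:,2]-z[1])<.006]),im[v,u].mean(0).round(),(u.min(),u.max(),v.min(),v.max()))
E
```

```text
4.425 [ 0.470676   -0.16172825  0.22676767] [3.14132255e+00 7.07948315e-04 2.93607180e+00] 0.08752684465371677 [-0.89847743 -0.50269105  0.27661734]
[ 0.39705344 -0.14644139  0.38495654] [-2.78914999e-01 -3.96291265e-04  1.36534955e+00] [ 0.26960062 -0.05579209 -0.96135464]
strip_a 0.91 2218 [ 0.528 -0.171  0.008] z [0.0066 0.0079 0.0092] ((533, -171), (123, 28), -12.2) [174. 165. 147.] (np.int64(248), np.int64(272), np.int64(160), np.int64(258))
strip_a 0.84 3654 [ 0.363 -0.237  0.008] z [0.0066 0.008  0.0093] ((363, -240), (149, 29), -89.9) [169.  95.  39.] (np.int64(97), np.int64(234), np.int64(50), np.int64(104))
strip_a 0.78 1549 [ 0.458 -0.435  0.008] z [0.004  0.0078 0.0091] ((458, -439), (89, 28), 79.2) [158.  64. 176.] (np.int64(0), np.int64(68), np.int64(183), np.int64(208))
jig 0.9 1979 [ 0.572 -0.013  0.012] z [0.0065 0.0116 0.0129] ((588, -20), (75, 59), 6.0) [230. 198.  54.] (np.int64(360), np.int64(417), np.int64(193), np.int64(252))
```

View pics/w1.png

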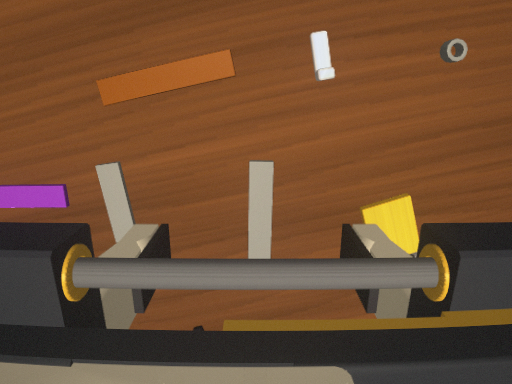

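Call:
drive_tool([
  [0.13,-0.01,-1,0,0,-0.04],
  [0.13,-0.01,-1,0,0,0],
  [0.13,-0.01,-1,0,0,0],
  [0.13,-0.01,-1,0,0,0],
  [0.13,0,-1,0,0,0],
])

```text
t: 5.25
eef_pos: [0.4955, -0.1665, 0.0256]
ee_rot: [3.142, 0.001, 2.928]
force: [0.7, -0.6, 0.4]
width: 0.0873
```

Call:
drive_tool([
  [0,0,-0.4,0,0,0],
  [0,0,-0.18,0,0,0],
  [0,0,0,0,0,0],
])

```text
t: 5.62
eef_pos: [0.4954, -0.1659, 0.0034]
ee_rot: [-3.141, -0.0, 2.928]
force: [0.1, -0.2, -0.2]
width: 0.0877
```

Call:
drive_tool([
  [0,0,0,0,0,0],
  [0,0,0,0,0,0],
  [0,0,0,0,0,0],
  [0,0,0,0,0,0],
], claw=0, newtons=35)

```text
t: 6.12
eef_pos: [0.4957, -0.1653, 0.0036]
ee_rot: [3.141, 0.001, 2.929]
force: [0.3, 1.0, 0.3]
width: 0.0531
```

Call:
drive_tool([
  [0,0,0,0,0,0],
  [0,0,0,0,0,0],
  [0,0,0,0,0,0],
  [0,0,0,0,0,0],
])

```text
t: 6.62
eef_pos: [0.4955, -0.1654, 0.0033]
ee_rot: [-3.142, -0.0, 2.929]
force: [0.0, -0.1, 0.2]
width: 0.0275
```

Call:
drive_tool([
  [0,0,0.5,0,0,0],
  [0,0,1,0,0,0],
  [0,0,1,0,0,0],
  [0,0,0,0,0,0],
])

```text
t: 7.12
eef_pos: [0.4977, -0.1654, 0.1065]
ee_rot: [3.141, 0.006, 2.93]
force: [0.4, -0.2, -1.3]
width: 0.0271
```

```bash
cat >> h.py <<'E'
def look(things,cams,n=4):
    s=arm.get_state();print(round(s["t"],2),np.round(s["eef_pos"],4),np.round(s["ee_rot"],3),round(s["width"],4),np.round(s["force"],1))
    for c in cams:
        im,d=arm.grab_frame(c);save(f"{c}_{s['t']:.2f}",im);np.save("pics/last_%s.npy"%c,d)
        for t in things:
            for r in arm.cut_out(t,c)[:n]:
                P,v,u=cloud(c,d,r["pixels"])
                if len(P)<15: continue
                z=np.percentile(P[:,2],[5,50,95]).round(4)
                print(c,t,round(r["score"],2),len(P),np.median(P,0).round(3),"z",z,rect(P[abs(P[:,2]-z[1])<.006]),im[v,u].mean(0).round())
E
python3 - <<'E'
from h import *
look(["strip_a"],["scene","wrist"])
E
```

```text
7.12 [ 0.4977 -0.1654  0.1065] [3.141 0.006 2.93 ] 0.0271 [ 0.4 -0.2 -1.3]
scene strip_a 0.92 626 [ 0.553 -0.177  0.112] z [0.0017 0.1122 0.1147] ((550, -176), (152, 31), -10.1) [163. 154. 142.]
scene strip_a 0.87 499 [ 0.524 -0.336  0.009] z [0.004  0.0087 0.012 ] ((516, -338), (152, 31), -3.4) [166. 161. 150.]
scene strip_a 0.76 525 [0.543 0.174 0.009] z [0.0055 0.009  0.012 ] ((534, 176), (153, 29), -16.6) [172. 166. 155.]
scene strip_a 0.73 280 [ 0.366 -0.279  0.009] z [0.0003 0.0085 0.0125] ((362, -260), (115, 44), 84.8) [147.  94.  56.]
wrist strip_a 0.94 8552 [ 0.364 -0.236  0.007] z [0.0056 0.0073 0.0085] ((363, -239), (150, 29), -89.9) [180. 102.  42.]
wrist strip_a 0.93 2797 [ 0.471 -0.332  0.007] z [0.0025 0.0069 0.008 ] ((477, -334), (74, 30), -4.2) [174. 165. 147.]
wrist strip_a 0.87 4628 [ 0.493 -0.166  0.107] z [0.1056 0.107  0.108 ] ((505, -167), (66, 27), -10.7) [188. 180. 161.]
```

Call:
drive_tool([
  [-0.2,0.84,0,0,0,0.72],
  [-0.2,0.84,0,0,0,0.72],
  [-0.2,0.84,0,0,0,0.72],
  [-0.2,0.84,0,0,0,0.72],
  [0,0,0,0,0,0],
])

```text
t: 7.95
eef_pos: [0.4626, -0.0296, 0.1025]
ee_rot: [-3.141, -0.002, -3.049]
force: [-0.0, -0.6, -0.2]
width: 0.0268
```

```bash
python3 - <<'E'
from h import *
look(["strip_a","jig","lug"],["scene","wrist"])
E
ls -t pics | head -3
```

```text
7.95 [ 0.4626 -0.0296  0.1025] [-3.141e+00 -2.000e-03 -3.049e+00] 0.0268 [-0.  -0.6 -0.2]
scene strip_a 0.91 527 [0.542 0.176 0.009] z [0.0047 0.009  0.0116] ((534, 177), (149, 29), -15.3) [171. 165. 154.]
scene strip_a 0.8 478 [ 0.457 -0.465  0.008] z [0.0017 0.008  0.0112] ((455, -468), (152, 36), 77.9) [156.  81. 168.]
scene strip_a 0.74 452 [ 0.366 -0.238  0.009] z [0.0033 0.009  0.0126] ((362, -239), (151, 37), 89.4) [152.  97.  55.]
scene strip_a 0.57 491 [ 0.522 -0.023  0.108] z [0.1052 0.1081 0.11  ] ((516, -23), (152, 25), 5.7) [175. 170. 159.]
scene jig 0.77 893 [ 0.695 -0.009  0.014] z [0.0089 0.0144 0.0985] ((634, -12), (168, 59), 5.8) [200. 176.  98.]
scene lug 0.88 466 [ 0.698 -0.007  0.06 ] z [0.0503 0.0597 0.0674] ((660, -1), (111, 69), 6.6) [209. 191. 128.]
scene lug 0.53 179 [ 0.704 -0.277  0.009] z [0.0016 0.0094 0.0123] ((710, -266), (55, 38), 78.4) [48. 44. 43.]
wrist strip_a 0.83 4665 [ 0.461 -0.031  0.108] z [0.1062 0.1076 0.1087] ((475, -30), (66, 27), 6.5) [183. 175. 155.]
wrist strip_a 0.6 3603 [ 0.364 -0.194  0.008] z [0.0046 0.0081 0.0093] ((364, -196), (66, 28), -90.0) [162.  89.  32.]
wrist strip_a 0.59 2059 [0.538 0.177 0.008] z [0.003  0.0081 0.0093] ((519, 181), (118, 30), -16.5) [156. 149. 133.]
wrist jig 0.57 340 [ 0.568 -0.045  0.012] z [0.0109 0.0123 0.0134] ((566, -20), (59, 28), -84.2) [238. 210.  63.]
wrist lug 0.4 908 [0.397 0.069 0.015] z [0.0014 0.0153 0.0172] ((397, 71), (23, 23), 41.1) [139. 129. 114.]
last_wrist.npy
wrist_7.95.png
last_scene.npy
```

Call:
drive_tool([
  [-0.02,-0.05,-0.8,0,0,0],
  [0,0,-0.8,0,0,0],
  [0,0,-0.4,0,0,0],
  [0,0,-0.1,0,0,0],
  [0,0,0,0,0,0],
])

```text
t: 8.98
eef_pos: [0.4629, -0.0332, 0.0195]
ee_rot: [-3.141, -0.0, -3.053]
force: [0.3, -0.3, -0.4]
width: 0.0271
```

```bash
python3 - <<'E'
from h import *
look(["strip_a","lug"],["scene"])
im=cv2.imread("pics/scene_%.2f.png"%(arm.get_state()["t"]-0.15)) if 0 else None
E
f=$(ls -t pics/scene_*.png|head -1); python3 -c "
import cv2;i=cv2.imread('$f');cv2.imwrite('pics/c1.png',cv2.resize(i[180:300,200:330],None,fx=5,fy=5))"
```

```text
8.97 [ 0.4629 -0.0332  0.0195] [-3.141 -0.    -3.053] 0.0271 [ 0.3 -0.3 -0.4]
scene strip_a 0.86 480 [ 0.457 -0.468  0.008] z [0.0013 0.0077 0.0111] ((454, -467), (152, 34), 79.8) [156.  81. 166.]
scene strip_a 0.73 456 [ 0.511 -0.027  0.025] z [0.0207 0.0253 0.0282] ((512, -27), (140, 29), 6.6) [175. 169. 156.]
scene strip_a 0.7 514 [ 0.519 -0.336  0.009] z [0.0038 0.0088 0.0118] ((515, -337), (152, 31), -3.8) [166. 160. 149.]
scene strip_a 0.67 514 [0.539 0.176 0.009] z [0.0061 0.0092 0.0118] ((532, 177), (153, 28), -16.5) [174. 169. 158.]
scene lug 0.82 565 [ 0.697 -0.004  0.06 ] z [0.0477 0.0597 0.0695] ((660, 1), (108, 73), 6.8) [207. 187. 125.]
```

View pics/c1.png

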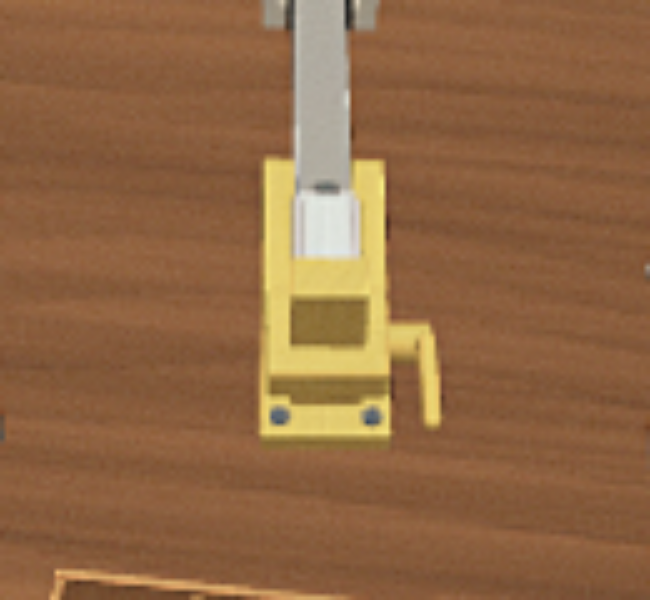

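Call:
drive_tool([
  [0.5,0.053,0,0,0,0],
  [0.5,0.053,0,0,0,0],
  [0.5,0.053,0,0,0,0],
  [0.5,0.053,0,0,0,0],
  [0,0,0,0,0,0],
])

```text
t: 9.75
eef_pos: [0.5443, -0.0242, 0.0199]
ee_rot: [3.141, 0.002, -3.052]
force: [-0.3, 0.5, -0.6]
width: 0.0272
```

Call:
drive_tool([
  [0.1,0.01,0,0,0,0],
  [0.1,0.01,0,0,0,0],
  [0.1,0.01,0,0,0,0],
  [0,0,0,0,0,0],
])

```text
t: 10.25
eef_pos: [0.5511, -0.024, 0.0182]
ee_rot: [-3.141, -0.007, -3.053]
force: [-7.9, 0.4, -0.0]
width: 0.0274
```

Call:
drive_tool([
  [-0.03,0,-0.05,0,0,0],
  [0,0,-0.05,0,0,0],
  [0,0,0,0,0,0],
])

```text
t: 10.62
eef_pos: [0.5512, -0.0238, 0.0151]
ee_rot: [-3.141, -0.004, -3.053]
force: [-6.9, 1.7, 4.8]
width: 0.0269
```

Call:
drive_tool([
  [0,0,0,0,0,0],
  [0,0,0,0,0,0],
  [0,0,0,0,0,0],
], claw=0.75)

```text
t: 11.0
eef_pos: [0.554, -0.0232, 0.0155]
ee_rot: [3.141, 0.001, -3.052]
force: [0.9, 0.3, 0.5]
width: 0.052
```

Call:
drive_tool([
  [0,0,0,0,0,0],
  [0,0,0.6,0,0,0],
  [-0.5,-0.05,1,0,0,0],
  [-1,-0.1,1,0,0,0],
  [-1,-0.1,0,0,0,0],
])

```text
t: 11.62
eef_pos: [0.4546, -0.0329, 0.122]
ee_rot: [3.141, 0.006, -3.052]
force: [-0.2, -0.5, 0.8]
width: 0.0658
```

Call:
drive_tool([
  [-0.3,0,0,0,-1,0],
  [-0.3,0,0,0,-1,0],
  [-0.3,0,0,0,-1,0],
  [0,0,0,0,-1,0],
  [0,0,0,0,0,0],
])

```text
t: 12.25
eef_pos: [0.4364, -0.044, 0.1455]
ee_rot: [-3.135, 0.38, -3.046]
force: [0.1, -1.2, 0.3]
width: 0.0657
```

```bash
python3 - <<'E'
from h import *
look(["strip_a","jig","lug"],["scene","wrist"],3)
E
```

```text
12.25 [ 0.4364 -0.044   0.1455] [-3.135  0.38  -3.046] 0.0657 [ 0.1 -1.2  0.3]
scene strip_a 0.95 537 [ 0.521 -0.336  0.009] z [0.0022 0.0086 0.0117] ((517, -339), (153, 35), -4.4) [164. 158. 146.]
scene strip_a 0.75 421 [ 0.367 -0.24   0.009] z [0.0039 0.0089 0.0121] ((363, -239), (150, 34), 89.9) [156.  99.  57.]
scene strip_a 0.65 138 [ 0.554 -0.024  0.021] z [0.0181 0.0209 0.0231] ((554, -23), (47, 25), 6.3) [178. 173. 163.]
scene jig 0.56 919 [ 0.698 -0.009  0.014] z [0.0039 0.0142 0.0984] ((635, -13), (166, 60), 5.3) [195. 170.  95.]
scene lug 0.93 644 [ 0.694 -0.004  0.059] z [0.0455 0.0593 0.0702] ((660, -5), (113, 72), 13.3) [206. 186. 127.]
scene lug 0.48 496 [0.524 0.349 0.013] z [0.0029 0.0134 0.019 ] ((519, 351), (125, 29), 3.9) [203. 209. 199.]
wrist strip_a 0.86 1239 [ 0.555 -0.023  0.02 ] z [0.0165 0.0201 0.021 ] ((560, -23), (63, 28), 6.5) [173. 165. 144.]
wrist strip_a 0.8 1859 [0.493 0.185 0.008] z [0.0022 0.0078 0.0089] ((500, 187), (80, 30), -16.4) [152. 145. 128.]
wrist strip_a 0.78 3456 [ 0.366 -0.197  0.008] z [0.0064 0.008  0.0093] ((366, -202), (77, 25), -88.4) [157.  85.  29.]
wrist jig 0.92 1321 [ 0.578 -0.007  0.012] z [0.0051 0.0121 0.0132] ((630, -13), (157, 59), 6.3) [231. 203.  58.]
wrist jig 0.44 847 [0.396 0.07  0.014] z [0.0028 0.0143 0.0169] ((397, 71), (23, 22), 80.3) [127. 119. 106.]
wrist lug 0.83 925 [ 0.618 -0.014  0.057] z [0.0434 0.0571 0.064 ] ((630, -12), (52, 31), 6.2) [195. 189. 171.]
```

```bash
python3 - <<'E'
from h import *
c="wrist";im,d=arm.grab_frame(c)
P,v,u=cloud(c,d); Q=P-np.array([.6165,-.0147,0]);a=np.radians(6)
X=Q[:,0]*np.cos(a)+Q[:,1]*np.sin(a);Y=-Q[:,0]*np.sin(a)+Q[:,1]*np.cos(a)
k=(abs(Y)<.011)
for x in np.arange(-.09,.09,.005):
    m=k&(X>=x)&(X<x+.005)
    if m.sum()>3: print(round(x*1000),m.sum(),(np.percentile(P[m,2],[0,10,50,90,100])*1000).round(1))
k=abs(X)<.09; k&=abs(Y)<.05
print(u[k].min(),u[k].max(),v[k].min(),v[k].max())
i=im[v[k].min():v[k].max(),u[k].min():u[k].max(),::-1]
cv2.imwrite("pics/c2.png",cv2.resize(i,None,fx=min(4,790/i.shape[1],590/i.shape[0]),fy=min(4,790/i.shape[1],590/i.shape[0])))
E
```

```text
-90 246 [-0.8 -0.  15.3 20.3 21.2]
-85 165 [-1.4  0.  19.4 20.8 21.6]
-80 141 [-1.7 -0.3 19.8 20.7 21.5]
-75 82 [18.5 19.5 20.4 21.1 21.5]
-70 71 [18.8 19.6 20.3 20.9 21.4]
-65 80 [19.1 19.6 20.2 20.7 21.6]
-60 75 [19.  19.6 20.3 20.9 21.4]
-55 62 [18.3 19.7 20.5 21.1 21.5]
-50 71 [19.2 19.7 20.3 20.8 21.3]
-45 69 [19.1 19.7 20.3 20.9 21.5]
-40 63 [19.2 19.8 20.4 21.  22. ]
-35 60 [19.2 19.8 20.5 21.2 21.6]
-30 59 [19.  19.6 20.2 20.7 21. ]
-15 81 [50.5 51.5 54.3 57.4 59. ]
-10 102 [49.4 51.2 55.4 57.9 58.5]
-5 140 [55.4 56.5 58.7 62.  63.4]
0 95 [56.3 60.2 63.4 64.4 65. ]
5 53 [62.  63.1 63.8 64.4 64.8]
10 48 [62.  62.7 63.3 63.8 64.5]
15 49 [62.  62.6 63.3 63.8 64.3]
20 49 [62.2 62.7 63.2 63.6 63.8]
25 5 [62.2 62.3 62.7 62.8 62.8]
218 315 201 319
```

View pics/c2.png

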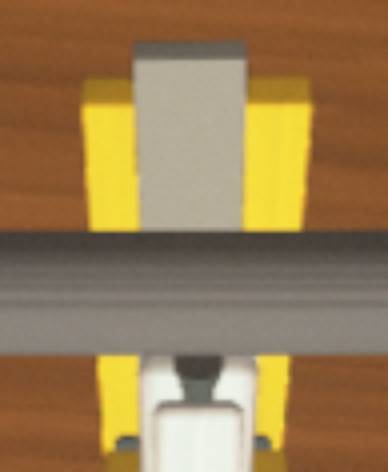

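Call:
drive_tool([
  [0.1,0.9,0,0,1,0],
  [0.1,0.98,0,0,1,0],
  [0.1,0.98,0,0,1,0],
  [0.1,0.98,0,0,0.7,-0.15],
  [0.1,0.98,0,0,0,-0.15],
], claw=0.8)

```text
t: 13.32
eef_pos: [0.4575, 0.1508, 0.1435]
ee_rot: [3.114, -0.011, -3.085]
force: [0.1, -0.8, -2.0]
width: 0.0695
```

Call:
drive_tool([
  [0.1,0.98,0,0,0,0],
  [0.1,0.98,0,0,0,0],
  [0.1,0.98,0,0,0,0],
  [0.1,0.98,0,0,0,0],
  [0,0,0,0,0,0],
])

```text
t: 13.95
eef_pos: [0.4724, 0.3081, 0.1432]
ee_rot: [3.114, -0.01, -3.081]
force: [0.2, -0.4, 0.0]
width: 0.07
```

```bash
python3 - <<'E'
from h import *
look(["wedge"],["scene","wrist"],3)
for r in arm.landmark_of("wedge_nose","scene")[:1]: print(world("scene",r["point"]))
E
```

```text
13.95 [0.4724 0.3081 0.1432] [ 3.114 -0.01  -3.081] 0.07 [ 0.2 -0.4  0. ]
scene wedge 0.85 467 [0.526 0.349 0.014] z [0.0034 0.014  0.0189] ((518, 351), (121, 29), 3.7) [215. 222. 212.]
scene wedge 0.65 678 [0.703 0.347 0.016] z [0.0003 0.0163 0.0214] ((699, 349), (226, 30), -13.3) [180. 178. 166.]
wrist wedge 0.66 2829 [0.499 0.348 0.016] z [0.0067 0.0162 0.0176] ((504, 349), (88, 26), 2.5) [220. 227. 215.]
[0.58173716 0.3498935  0.0027665 ]
```

Call:
drive_tool([
  [0.12,0.5,-0.5,-0.26,-0.1,-0.05],
  [0.12,0.5,-0.8,0,0,0],
  [0,0,-0.9,0,0,0],
  [0,0,-0.6,0,0,0],
  [0,0,0,0,0,0],
])

```text
t: 14.82
eef_pos: [0.4811, 0.3439, 0.0307]
ee_rot: [-3.139, -0.003, -3.09]
force: [0.0, 1.1, 0.3]
width: 0.07
```

```bash
python3 - <<'E'
from h import *
look(["wedge"],["wrist"],1)
E
```

```text
14.82 [0.4811 0.3439 0.0307] [-3.139e+00 -3.000e-03 -3.090e+00] 0.07 [0.  1.1 0.3]
wrist wedge 0.64 4752 [0.485 0.351 0.018] z [0.0093 0.0182 0.0195] ((503, 352), (84, 26), 2.7) [220. 228. 216.]
```

Call:
drive_tool([
  [0,0.13,-0.35,0,0,0],
  [0,0,-0.31,0,0,0],
  [0,0,0,0,0,0],
])

```text
t: 15.3
eef_pos: [0.4813, 0.3503, 0.0046]
ee_rot: [-3.14, -0.002, -3.089]
force: [-0.9, 0.2, 0.7]
width: 0.0701
```

Call:
drive_tool([
  [0,0,0,0,0,0],
  [0,0,0,0,0,0],
  [0,0,0,0,0,0],
  [0,0,0,0,0,0],
  [0,0,0,0,0,0],
], claw=0, newtons=50)

```text
t: 15.92
eef_pos: [0.4819, 0.3509, 0.006]
ee_rot: [3.141, -0.0, -3.089]
force: [-0.5, -1.1, 2.7]
width: 0.0254
```

Call:
drive_tool([
  [0,0,0,0,0,0],
  [0,0,0,0,0,0],
  [0,0,0.5,0,0,0],
  [0,0,1,0,0,0],
  [0,0,1,0,0,0],
])

```text
t: 16.55
eef_pos: [0.4815, 0.3506, 0.1063]
ee_rot: [-3.141, -0.001, -3.089]
force: [0.4, 0.5, -1.4]
width: 0.0258
```

```bash
python3 - <<'E'
from h import *
look(["wedge"],["scene","wrist"],1)
for c in("scene","wrist"):
    for t in("wedge","wedge_nose"):
        for r in arm.landmark_of(t,c)[:1]: print(c,t,world(c,r["point"]).round(4))
E
```

```text
16.55 [0.4815 0.3506 0.1063] [-3.141e+00 -1.000e-03 -3.089e+00] 0.0258 [ 0.4  0.5 -1.4]
scene wedge 0.71 422 [0.529 0.351 0.114] z [0.1045 0.1139 0.1189] ((518, 351), (115, 25), 2.2) [218. 226. 216.]
wrist wedge 0.76 4759 [0.477 0.351 0.116] z [0.1067 0.1164 0.1174] ((491, 352), (63, 26), 2.1) [229. 234. 225.]
scene wedge [ 0.694  -0.2598  0.0072]
scene wedge_nose [0.5832 0.3528 0.0986]
wrist wedge [0.5186 0.3544 0.1004]
```

Call:
drive_tool([
  [0.02,-0.947,0,0,0,0.05],
  [0.02,-0.947,0,0,0,0.05],
  [0.02,-0.947,0,0,0,0.05],
  [0.02,-0.947,0,0,0,0.05],
  [0.02,-0.947,0,0,0,0.05],
])

```text
t: 17.58
eef_pos: [0.4854, 0.1601, 0.105]
ee_rot: [-3.141, -0.001, -3.062]
force: [0.2, -1.0, -1.4]
width: 0.025
```

Call:
drive_tool([
  [0.02,-0.947,0,0,0,0.05],
  [0.02,-0.947,0,0,0,0.05],
  [0.02,-0.947,0,0,0,0.05],
  [0.02,-0.947,0,0,0,0.05],
  [0.02,-0.947,0,0,0,0.05],
])

```text
t: 18.2
eef_pos: [0.4894, -0.0291, 0.1051]
ee_rot: [3.141, -0.002, -3.036]
force: [0.3, 0.1, -0.9]
width: 0.0253
```

Call:
drive_tool([
  [0,0,-0.8,0,0,0],
  [0,0,-0.8,0,0,0],
  [0,0,0,0,0,0],
])

```text
t: 18.58
eef_pos: [0.4876, -0.0287, 0.0394]
ee_rot: [-3.141, -0.006, -3.037]
force: [1.1, 0.3, -1.9]
width: 0.0259
```

```bash
python3 - <<'E'
from h import *
look(["wedge","strip_a"],["scene","wrist"],3)
for r in arm.landmark_of("wedge_nose","scene")[:1]: print(world("scene",r["point"]).round(4))
E
```

```text
18.57 [ 0.4876 -0.0287  0.0394] [-3.141 -0.006 -3.037] 0.0259 [ 1.1  0.3 -1.9]
scene wedge 0.95 429 [ 0.526 -0.024  0.048] z [0.003  0.0482 0.0529] ((520, -25), (113, 27), 4.0) [213. 219. 209.]
scene strip_a 0.91 484 [ 0.525 -0.337  0.009] z [0.0053 0.0088 0.0115] ((515, -339), (153, 32), -4.5) [170. 164. 153.]
scene strip_a 0.8 508 [ 0.457 -0.471  0.008] z [0.0005 0.0076 0.011 ] ((455, -471), (157, 40), 75.9) [155.  82. 164.]
scene strip_a 0.74 418 [ 0.367 -0.238  0.009] z [0.0038 0.0088 0.0122] ((365, -239), (150, 33), 89.4) [154.  98.  56.]
wrist wedge 0.74 4661 [ 0.486 -0.027  0.053] z [0.044 0.053 0.054] ((500, -26), (63, 26), 4.9) [227. 234. 224.]
[ 0.5875 -0.0212  0.0315]
```

Call:
drive_tool([
  [0,0,-0.15,0,0,0.12],
  [0,0,-0.1,0,0,0],
  [0,0,0,0,0,0],
  [0,0,0,0,0,0],
])

```text
t: 19.42
eef_pos: [0.4899, -0.0279, 0.0318]
ee_rot: [3.141, -0.0, -3.024]
force: [-0.7, 0.3, -1.4]
width: 0.0252
```

```bash
python3 - <<'E'
from h import *
s=arm.get_state(); print(s["eef_pos"])
for c in("scene","wrist"):
    im,d=arm.grab_frame(c); r=arm.cut_out("wedge",c)[0]; P,v,u=cloud(c,d,r["pixels"])
    Q=P-np.array([.6165,-.0147,0]);a=np.radians(6);X=Q[:,0]*np.cos(a)+Q[:,1]*np.sin(a)
    print(c,rect(P))
    for x in np.arange(-.2,0,.01):
        m=(X>=x)&(X<x+.01)
        if m.sum()>8: print(round(x*1000),m.sum(),(np.percentile(P[m,2],[10,50,80])*1000).round(1))
    if c=="scene": cv2.imwrite("pics/c3.png",cv2.resize(im[170:300,200:330,::-1],None,fx=4,fy=4))
E
```

```text
[ 0.48985138 -0.02786445  0.0317919 ]
scene ((524, -26), (114, 25), 5.5)
-150 24 [40.6 43.2 43.9]
-140 27 [42.  43.6 44.2]
-130 24 [41.7 43.5 44.6]
-120 28 [40.8 43.1 44.7]
-110 26 [40.9 43.8 44.6]
-100 30 [40.6 42.4 44.1]
-90 29 [40.3 41.8 42.9]
-80 31 [37.3 39.5 40.9]
-70 35 [35.6 37.9 39.4]
-60 35 [33.4 35.2 36. ]
-50 30 [31.  33.4 35.6]
-40 14 [30.9 32.8 33.8]
wrist ((505, -24), (95, 32), 8.6)
-150 1520 [31.4 41.7 42.4]
-140 1033 [41.3 42.1 42.6]
-130 611 [41.4 42.1 42.6]
-110 506 [41.3 41.9 42.4]
-100 793 [41.3 42.  42.4]
-90 165 [40.8 41.6 42. ]
```

View pics/c3.png

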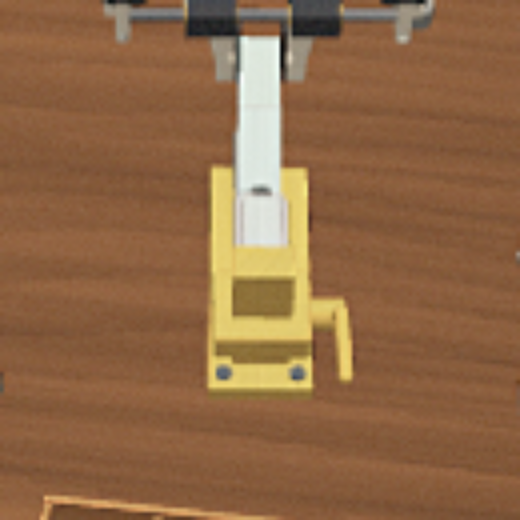

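Call:
drive_tool([
  [0,0,-0.1,0,0,0],
  [0.4,0.042,-0.02,0,0,0],
  [0.4,0.042,0,0,0,0],
  [0.4,0.042,0,0,0,0],
  [0,0,0,0,0,0],
])

```text
t: 20.25
eef_pos: [0.5397, -0.0225, 0.0268]
ee_rot: [3.141, 0.0, -3.024]
force: [0.3, 0.7, -2.1]
width: 0.0254
```

Call:
drive_tool([
  [0.2,0.021,0,0,0,0],
  [0.2,0.021,0,0,0,0],
  [0.1,0.01,0,0,0,0],
  [0,0,0,0,0,0],
])

```text
t: 20.75
eef_pos: [0.5581, -0.0207, 0.027]
ee_rot: [3.141, -0.0, -3.024]
force: [-0.0, 0.2, 0.2]
width: 0.0257
```

Call:
drive_tool([
  [0.1,0.01,0,0,0,0],
  [0.1,0.01,0,0,0,0],
  [0.05,0.005,0,0,0,0],
  [0,0,0,0,0,0],
])

```text
t: 21.25
eef_pos: [0.5679, -0.0197, 0.0269]
ee_rot: [3.141, -0.0, -3.024]
force: [-0.5, -0.8, -2.5]
width: 0.0256
```

Call:
drive_tool([
  [0.05,0.005,0,0,0,0],
  [0.05,0.005,0,0,0,0],
  [0,0,0,0,0,0],
])

```text
t: 21.62
eef_pos: [0.5704, -0.0197, 0.0264]
ee_rot: [3.141, -0.003, -3.024]
force: [-4.7, -1.0, -3.7]
width: 0.0254
```

Call:
drive_tool([
  [0.05,0.005,0,0,0,0],
  [0.05,0.005,0,0,0,0],
  [0,0,0,0,0,0],
])

```text
t: 22.0
eef_pos: [0.5718, -0.0197, 0.026]
ee_rot: [3.141, -0.008, -3.025]
force: [-13.7, 0.9, 1.2]
width: 0.0249
```

Call:
drive_tool([
  [0.05,0.005,0,0,0,0],
  [0.05,0.005,0,0,0,0],
  [0,0,0,0,0,0],
  [0,0,0,0,0,0],
], claw=0, newtons=60)

```text
t: 22.5
eef_pos: [0.5721, -0.0198, 0.0259]
ee_rot: [3.142, -0.014, -3.025]
force: [-24.3, 2.8, 13.4]
width: 0.0251
```

```bash
python3 - <<'E'
from h import *
look(["wedge","strip_a","lug"],["scene","wrist"],3)
c="scene";im,d=arm.grab_frame(c)
cv2.imwrite("pics/c4.png",cv2.resize(im[170:300,200:330,::-1],None,fx=4,fy=4))
c="wrist";im,d=arm.grab_frame(c)
P,v,u=cloud(c,d); Q=P-np.array([.6165,-.0147,0]);a=np.radians(6)
X=Q[:,0]*np.cos(a)+Q[:,1]*np.sin(a);Y=-Q[:,0]*np.sin(a)+Q[:,1]*np.cos(a)
for x in range(-100,-40,4):
    m=(abs(Y)<.008)&(X*1000>=x)&(X*1000<x+4)
    if m.sum()>3: print(x,m.sum(),(np.percentile(P[m,2],[10,50,90])*1000).round(1))
E
```

```text
22.5 [ 0.5721 -0.0198  0.0259] [ 3.142 -0.014 -3.025] 0.0251 [-24.3   2.8  13.4]
scene wedge 0.68 109 [ 0.571 -0.02   0.037] z [0.0346 0.0371 0.0398] ((570, -20), (38, 22), 5.7) [226. 236. 225.]
scene wedge 0.67 269 [0.705 0.171 0.014] z [0.0009 0.0143 0.0185] ((703, 170), (50, 38), -72.2) [180. 176. 169.]
scene strip_a 0.79 468 [0.541 0.176 0.009] z [0.0063 0.0091 0.012 ] ((535, 177), (150, 27), -16.7) [178. 174. 163.]
scene strip_a 0.77 553 [ 0.458 -0.461  0.007] z [-0.0003  0.0072  0.0113] ((455, -467), (151, 44), 83.4) [156.  84. 157.]
scene strip_a 0.74 506 [ 0.517 -0.336  0.009] z [0.0024 0.0088 0.0121] ((516, -339), (151, 34), -4.4) [169. 163. 151.]
scene lug 0.55 231 [0.706 0.169 0.015] z [0.0037 0.0146 0.0185] ((700, 170), (48, 38), 83.8) [183. 182. 176.]
wrist wedge 0.58 4647 [ 0.567 -0.02   0.036] z [0.0278 0.036  0.037 ] ((581, -19), (62, 26), 5.6) [228. 235. 225.]
wrist strip_a 0.95 2358 [ 0.54  -0.025  0.02 ] z [0.0187 0.02   0.0211] ((547, -24), (35, 28), 6.9) [189. 181. 161.]
wrist lug 0.62 4710 [ 0.567 -0.019  0.036] z [0.0276 0.036  0.037 ] ((581, -19), (62, 26), 5.9) [228. 234. 225.]
-100 214 [-0.8  0.1  0.8]
-96 224 [-0.7  0.1  0.9]
-92 207 [-0.7  0.2  1. ]
-88 440 [-0.2 19.1 20.6]
-84 250 [19.3 20.1 21. ]
-80 571 [ 19.6 105.5 108.3]
-76 1452 [ 20.4 109.  110.3]
-72 5077 [109.6 131.9 138. ]
-68 1374 [ 23.7 118.4 121.2]
-64 274 [35.3 36.1 36.8]
-60 264 [35.5 36.2 36.8]
-56 266 [35.4 36.1 36.8]
-52 259 [35.3 36.  36.8]
-48 253 [35.3 36.1 36.8]
-44 194 [35.3 36.  36.8]
```

View pics/c4.png

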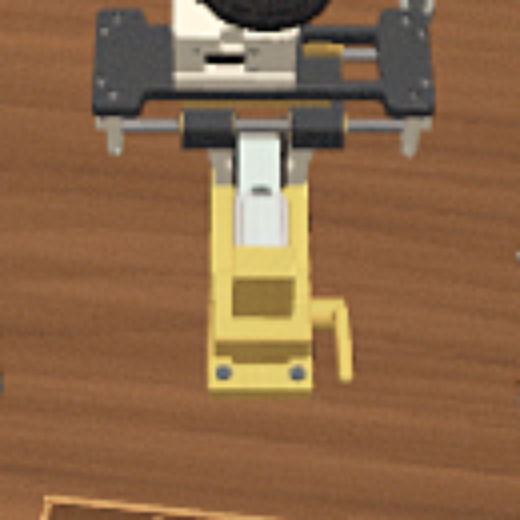

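Call:
drive_tool([
  [0.04,0,0,0,0,0],
  [0,0,0,0,0,0],
  [0,0,0,0,0,0],
  [0,0,0,0,0,0],
  [0,0,0,0,0,0],
])

```text
t: 23.62
eef_pos: [0.5723, -0.0199, 0.0259]
ee_rot: [3.142, -0.016, -3.026]
force: [-28.5, 4.4, 18.6]
width: 0.0255
```

Call:
drive_tool([
  [0,0,0,0,0,0],
  [0,0,0,0,0,0],
  [0,0,0,0,0,0],
  [0,0,0,0,0,0],
])

```text
t: 24.12
eef_pos: [0.5722, -0.0199, 0.0259]
ee_rot: [3.142, -0.016, -3.026]
force: [-29.4, 4.7, 18.3]
width: 0.0252
```

```bash
python3 -c "
from station import arm
print(arm.job_done()); print(arm.get_state()['t'])"
```

```text
the job is handed in; nothing more can be done
None
the job is handed in; nothing more can be done
```

I packed the gap with one grey strip, pushed back against the column and let go. Then I slid the wedge in on top and handed in at about 24 s of the 72 s, still gripping and pressing it. No verdict is reported.

**Number of strips:** The lug's top measured about 63 mm, which puts the gap at roughly 22 mm. One strip therefore left about 14 mm, inside the wedge's 6–15.5 mm range. A second strip would have left about 6 mm, right at the lower limit. I never viewed the foot line directly; the wedge test confirmed the choice.

**Last checks:**
- **Bite:** The wedge met resistance with its nose about 52 mm past the foot, as predicted. It ended at about 54 mm, roughly 8 mm short of the column, so it is the lug stopping it.
- **Push:** The force settled at about 29 N along the gap and was steady to 1 N over the last half second. The wedge was at rest, with the grip set to 60 N.
- **Alignment:** The wedge lay flat on the strip, with its top at 36 mm on a strip top of 20 mm. It was within about 2 mm and 1° of the centre line.
- **Strip:** Its near end was at about -88 mm, which means it meets the column.

**Limits:**
- The tool also pressed the wedge down with about 18 N, so some of the push is friction on the strip. I estimate at least 10 N on the lug, but could not measure it directly.
- The networks sometimes labelled other parts as the wedge or lug. I ruled those out by position.
- I kept clear of the other loose hardware and the two spare strips, but did not re-measure every piece of hardware at the end.

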